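# Sort the ratchet clamps: shut from open

## Robot

A 7-joint arm with a two-finger parallel gripper is mounted at the origin on a cart in front of the work surface, level with it; the furniture and walls round the work are solid. World frame = base frame: x ahead of the robot, y to its left, z up, the work surface at z = 0. Lengths are in m, angles in rad, forces in N, time in s.
With the tool pointing down it reaches from about 0.425 to 0.8 m from the base axis. Payload 8.3 kg.
Tool frame: the origin (TCP) lies between the finger pads; the fingertips stand r.tips_ahead ahead of it and the grasp point (between the pads) lies 3 mm ahead of it (r.tips_ahead is the distance from the TCP to the fingertips, in m); z points along the fingers, y is the line along which they close (so a half turn about z gives the same grasp; the last joint's range is limited). The gripper opens to 85 mm and grips with 20 to 120 N. Pads are 22 mm wide; open, the fingers measure 114 mm over their backs; the gripper's body (76 mm by 85 mm) begins 54 mm behind the grasp point. The pads swing forward as they close: fully open they stand 13 mm farther back than shut.
Start: joints at [-1.241, 0.383, 0.016, 1.37, -0.006, 1.388, -0.046], TCP at [0.239, 0.577, 0.253] pointing down, gripper open.
Joint ranges: [-2.95, 2.95], [-0.25, 2.06], [-1.52, 1.56], [0.18, 2.33], [-1.44, 4.58], [0.02, 2.06], [-3.01, 3.01]. Speed limits (rad/s): [2.39, 2.39, 3.01, 3.01, 3.14, 3.14, 3.14].

## Interface

Orientations are given as a unit quaternion [x, y, z, w].
In Python, from cell import r, vision, hand_in gives the robot as it stands (r), with the cameras (vision) and the job as plain functions.
- The arm moves only by the shell command python3 shift.py 'ROWS' [OPENING] [FORCE]. ROWS is a JSON list of rows, 1 to 8 of them, each an object with the fields sx, sy, sz (the shift in m), wx, wy, wz (a rotation vector in rad); a field left out counts as zero; each row shifts and turns the commanded pose from where the row before left it, along the tool's axes as they then stand; what a row does not reach is not made up. A row lasts 1/10 s, in which the tool goes at most 0.05 m and 0.15 rad, less where a joint would pass 70% of its speed; a pose out of reach is approached as far as the arm can. OPENING is the opening from 0.0 (shut) to 1.0 (fully open), set as the command begins (- or left out keeps the last). The fingers move at their own pace and stop on an object; FORCE is the grip in N (left out, the last holds). Time passes only in rows, so rows that do not move let the fingers close. It prints the time, the measured TCP pose, the force, the opening and the grip force at its end. Input that does not fit is refused with a message, and nothing moves.
- r.state(): the state, without advancing time (a new reading comes with each control period).
- vision.capture(name): name is "side" or "top" or "wrist"; returns a dict with "image" (480x640x3 uint8, red, green, blue), "mtx" (3x3 intrinsics, pixels), "rvec" (rotation vector, rad) and "tvec" (3), from world to camera coordinates, as OpenCV has them. Camera axes: x right, y down, z forward; pixel columns grow to the right and rows downward; lengths in m; the calibration is good to about 2 mm. A picture is of the moment at which its call begins. There is no depth.
- hand_in(): hands the job in; it is judged then, once.
The state is a dict: "clock": time; "joint_positions": joint angles; "qd": joint speeds; "effort": joint torques, N m; "position": TCP position; "eef_rot": TCP orientation; "contact_force": force on the tool from outside, world axes, zero at the start; "torque": the same for the moment, N m; "grip_width": opening from 0.0 (shut) to 1.0 (fully open); "gripper_force": force on a finger pad.
Only numpy, scipy, OpenCV 4.12 (cv2) and the standard library are available. Lean on these libraries where they do the work, as an engineer would, in place of code of your own. Each camera call takes 0.05 s, during which the arm holds its last target. There are 200 camera calls.

## Task

After the glue-up, sort the four ratchet clamps on the table as they are: lay those whose jaws are ratcheted shut in the square tray and those whose jaws stand open in the oblong tray, each lying flat on the tray's floor and not on top of another. Do not open or close any clamp on the way and do not drop them. Leave the jar, the glue bottle and the pliers where they are.

Things in the scene. Friction and masses are not known exactly. Their poses are not given: they have to be found in the camera images.
- clamp_1: small steel ratchet hand clamp lying flat, one of four alike: two crossing levers with black grips and, at the pivot, a dark steel box housing 28 (x) x 32 (y) x 24 mm high, fixed to the first lever. Origin on the pivot axis at the underside, z up; jaws point to own +x (tips at 48 mm), handles to -x (ends at -62 mm). Levers 14 mm high, 12 wide. 0.11 to 0.18 kg, centre of mass near the pivot.
- clamp_1_lever (a joint): angle of this clamp's second lever, rad, turning about own -z: 0 = ratcheted shut, pads touching; growing = open, its handle swings out to own +y, its jaw to -y. At the start a clamp is either shut (under 0.03) or open (0.38 to 0.58, jaws gaping 16 to 25 mm). It stays where it is, but some 5 N squeezing the handles of an open one closes it.
- clamp_2: like clamp_1. Gripped across the housing's two flat sides (own +-y, 32 mm apart) a clamp can be carried without working its jaws; fingers have room down to the table on both sides of it.
- clamp_2_lever (a joint): angle of this clamp's second lever, rad, turning about own -z: 0 = ratcheted shut, pads touching; growing = open, its handle swings out to own +y, its jaw to -y. At the start a clamp is either shut (under 0.03) or open (0.38 to 0.58, jaws gaping 16 to 25 mm). It stays where it is, but some 5 N squeezing the handles of an open one closes it.
- clamp_3: like clamp_1. Outline (x, y mm): the first lever is fixed in this frame: handle from (-26, -11) to (-62, -14), jaw through (24, 13) to (42, 12), pad at (42, 4). The other lever is its mirror image in y when shut, and turns about the pivot as it opens.
- clamp_3_lever (a joint): angle of this clamp's second lever, rad, turning about own -z: 0 = ratcheted shut, pads touching; growing = open, its handle swings out to own +y, its jaw to -y. At the start a clamp is either shut (under 0.03) or open (0.38 to 0.58, jaws gaping 16 to 25 mm). It stays where it is, but some 5 N squeezing the handles of an open one closes it.
- clamp_4: like clamp_1. On each clamp a thin toothed ratchet arc (radius 46 mm about the pivot, top at 18 mm) runs from the first handle past the other one, to (-27, 37) mm in the clamp's frame.
- clamp_4_lever (a joint): angle of this clamp's second lever, rad, turning about own -z: 0 = ratcheted shut, pads touching; growing = open, its handle swings out to own +y, its jaw to -y. At the start a clamp is either shut (under 0.03) or open (0.38 to 0.58, jaws gaping 16 to 25 mm). It stays where it is, but some 5 N squeezing the handles of an open one closes it.
- square_tray: fixed plywood tray, square, 166 x 166 mm outside, 32 mm high, walls and floor 8 mm (inside 150 x 150, 24 mm deep). Origin at the centre of its underside. For the shut clamps; two lie side by side along own x.
- oblong_tray: fixed plywood tray, oblong, 166 (own x) x 226 mm (own y) outside, 32 mm high, walls and floor 8 mm (inside 150 x 210, 24 mm deep). Origin at the centre of its underside. For the open clamps; two lie side by side along own x. Trays stand left and right of the clamps; sides vary.
- screw_jar: jar of screws, about 67 mm across and 101 mm tall, standing among the clamps; origin at the centre of its foot, z up. Bystander.
- glue_bottle: glue bottle, 52 x 58 mm, 184 mm tall, standing behind the clamps; origin at the centre of its foot, z up. Bystander.
- pliers: ordinary pliers with dark red grips, 61 x 197 x 15 mm, lying behind the clamps; origin at the middle of the underside. Not a clamp: bystander.

How it is judged:
At the end, for the whole second after the job is handed in: Both shut clamps lie in the square tray and both open ones in the oblong tray: pivot inside the tray's walls, underside of the pivot within 4 mm of the tray floor, tilted less than 0.08 rad, at rest (under 0.02 m/s); shut ones still under 0.1 rad and open ones still over 0.28 rad (x of clamp_1 in the frame of square_tray between -0.075 and 0.075 m and y of clamp_1 in the frame of square_tray between -0.075 and 0.075 m and z of each of clamp_1, clamp_3 in the frame of square_tray below 0.012 m and angle between each of clamp_1, clamp_2, clamp_3, clamp_4's own z axis and vertical below 0.08 rad and linear speed of each of clamp_1, clamp_2, clamp_3, clamp_4 below 0.02 m/s and value of joint each of clamp_1_lever, clamp_3_lever below 0.1 rad and x of clamp_2 in the frame of oblong_tray between -0.075 and 0.075 m and y of clamp_2 in the frame of oblong_tray between -0.105 and 0.105 m and z of each of clamp_2, clamp_4 in the frame of oblong_tray below 0.012 m and value of joint each of clamp_2_lever, clamp_4_lever above 0.28 rad and x of clamp_3 in the frame of square_tray between -0.075 and 0.075 m and y of clamp_3 in the frame of square_tray between -0.075 and 0.075 m and x of clamp_4 in the frame of oblong_tray between -0.075 and 0.075 m and y of clamp_4 in the frame of oblong_tray between -0.105 and 0.105 m); the robot touches nothing.
It fails at once if a shut clamp comes open (past 0.1 rad) (value of joint any of clamp_1_lever, clamp_3_lever above 0.1 rad).
It fails at once if an open clamp is squeezed towards shut (under 0.28 rad) (value of joint any of clamp_2_lever, clamp_4_lever below 0.28 rad).
It fails at once if a clamp is dropped: it moves faster than 0.9 m/s with no finger on it (a fall of some 4 cm) ((linear speed of clamp_1 above 0.9 m/s and contact force between clamp_1 and the fingers below 0.05 N) or (linear speed of clamp_2 above 0.9 m/s and contact force between clamp_2 and the fingers below 0.05 N) or (linear speed of clamp_3 above 0.9 m/s and contact force between clamp_3 and the fingers below 0.05 N) or (linear speed of clamp_4 above 0.9 m/s and contact force between clamp_4 and the fingers below 0.05 N)).
It fails at once if the jar, the glue bottle or the pliers are shifted by more than 25 mm, or the jar or bottle is tipped over (distance of any of screw_jar, glue_bottle, pliers from where it was at the start of the episode above 0.025 m or angle between any of screw_jar, glue_bottle's own z axis and vertical above 0.3 rad).
It also fails if it takes over 70 s, if anything falls off the work surface, if the arm or the gripper's body presses on something with over 40 N, if the wrist force passes 120 N, or if a joint passes its speed limit or range.

## Working session

There is one attempt and no reset: what is moved stays moved. The work goes in short steps, Python scripts to look and compute and a shell command to move; the robot and the scene stay as the last step left them, time stands still between calls to the robot, and variables do not carry over. Pictures are saved under pics/ and viewed, at most 11 in all, crops included, and the job is handed in when it is done.

```bash
ls; mkdir -p pics; python3 - <<'E'
from cell import r, vision, hand_in
import cv2,numpy as np
print(r.tips_ahead); s=r.state(); print(s)
for n in("top","side"):
    c=vision.capture(n); cv2.imwrite(f"pics/{n}0.png",c["image"][:,:,::-1]); np.savez(f"pics/{n}0.npz",**{k:c[k] for k in("image","mtx","rvec","tvec")}); print(n,c["mtx"],np.ravel(c["rvec"]),np.ravel(c["tvec"]))
E
```

```text
cell.py
pics
shift.py
0.022
{'clock': 0.0, 'joint_positions': array([-1.24085581,  0.38425809,  0.01641433,  1.37112944, -0.00631403,
        1.38820325, -0.04646863]), 'qd': array([ 0.0010766 , -0.00158826, -0.00019117,  0.00055047, -0.00057485,
        0.00078102,  0.00104171]), 'effort': array([ 1.44500704e-03, -6.27606153e+01,  8.44836105e-01, -3.71826446e+01,
        1.63986522e-02,  1.43207505e-02, -5.01699060e-05]), 'position': array([0.23906958, 0.57698227, 0.25227791]), 'eef_rot': array([ 1.95132477e-01,  9.80776410e-01, -9.58946938e-04, -1.72057627e-04]), 'contact_force': array([ 0.62076342,  0.85288605, -0.84959493]), 'torque': array([-0.00070633,  0.02146067,  0.03449789]), 'gripper_force': 0.0, 'grip_width': 1.0015906150354503}
top [[502.64672875   0.         322.67777799]
 [  0.         502.64672875 234.90261865]
 [  0.           0.           1.        ]] [ 2.10057506 -2.1619235   0.17423759] [0.03013595 0.62763435 1.2111707 ]
side [[583.04043646   0.         328.64287704]
 [  0.         583.04043646 232.67508666]
 [  0.           0.           1.        ]] [ 2.21787712 -0.51834681  0.26548539] [-0.55593775  0.2146682   1.1691296 ]
```

View pics/top0.png

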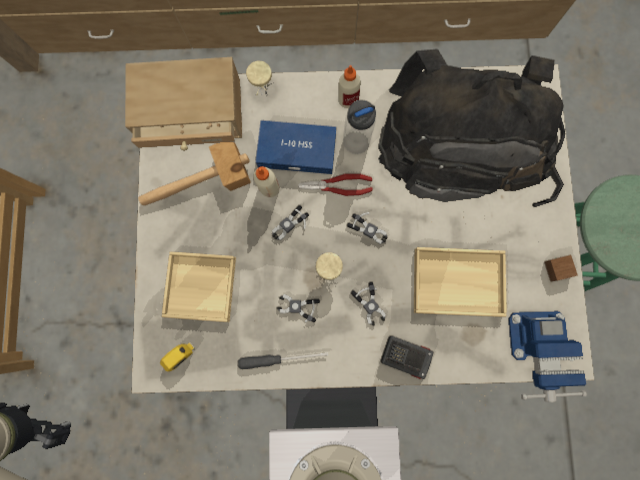

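The top view shows four clamps around the jar at about (290,223), (368,229), (298,307) and (370,303). The square tray is on the left (200,287) and the oblong one on the right (460,282). I'll rectify this view onto the plane at the housing tops.

```bash
cat > h.py <<'E'
import numpy as np,cv2
def cam(n):
    d=np.load(f"pics/{n}.npz"); return d
def proj(d,P): return cv2.projectPoints(np.float64(P).reshape(-1,3),d["rvec"],d["tvec"],d["mtx"],None)[0][:,0]
def back(d,uv,z):
    R=cv2.Rodrigues(d["rvec"])[0]; C=-R.T@np.ravel(d["tvec"])
    q=np.c_[np.reshape(uv,(-1,2)),np.ones(len(np.reshape(uv,(-1,2))))]@np.linalg.inv(d["mtx"]).T@R
    return C+q*((z-C[2])/q[:,2])[:,None]
def rect(d,z,x0,x1,y0,y1,mm):
    "image: right = -y, up = +x ; s px per m"
    s=1000/mm; W,H=int((y1-y0)*s),int((x1-x0)*s)
    w=np.float32([[x1,y1,z],[x1,y0,z],[x0,y0,z],[x0,y1,z]])
    M=cv2.getPerspectiveTransform(proj(d,w).astype(np.float32),np.float32([[0,0],[W,0],[W,H],[0,H]]))
    return cv2.warpPerspective(d["image"],M,(W,H),flags=cv2.INTER_CUBIC)[:,:,::-1].copy()
E
python3 - <<'E'
from h import *
np.set_printoptions(precision=4,suppress=True)
d=cam("top0")
print(back(d,[[290,223],[368,229],[295,307],[370,304]],.024))
print(back(d,[[169,253],[235,256],[231,321],[162,318],[416,248],[506,250],[507,316],[415,312]],.032))
print(proj(d,[0.239,.577,.25]))
c=back(d,[[330,265]],.024)[0]
x0,x1,y0,y1=c[0]-.15,c[0]+.15,c[1]-.19,c[1]+.19;print(x0,x1,y0,y1)
I=rect(d,.024,x0,x1,y0,y1,.5); cv2.imwrite("pics/r0.png",I)
E
```

```text
[[ 0.6668  0.0957  0.024 ]
 [ 0.6451 -0.105   0.024 ]
 [ 0.4515  0.0868  0.024 ]
 [ 0.4536 -0.1018  0.024 ]]
[[ 0.5966  0.4047  0.032 ]
 [ 0.584   0.2365  0.032 ]
 [ 0.4213  0.2463  0.032 ]
 [ 0.4335  0.4185  0.032 ]
 [ 0.5911 -0.2241  0.032 ]
 [ 0.5793 -0.4518  0.032 ]
 [ 0.4142 -0.4395  0.032 ]
 [ 0.4305 -0.2121  0.032 ]]
[[ 45.3142 418.2748]]
0.40487685761468384 0.7048768576146839 -0.19431980030560145 0.18568019969439856
```

View pics/r0.png

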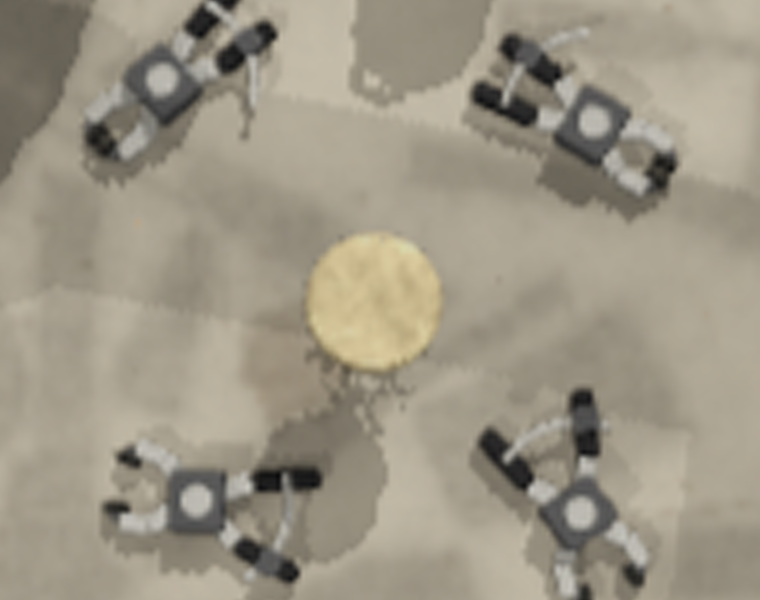

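View pics/side0.png

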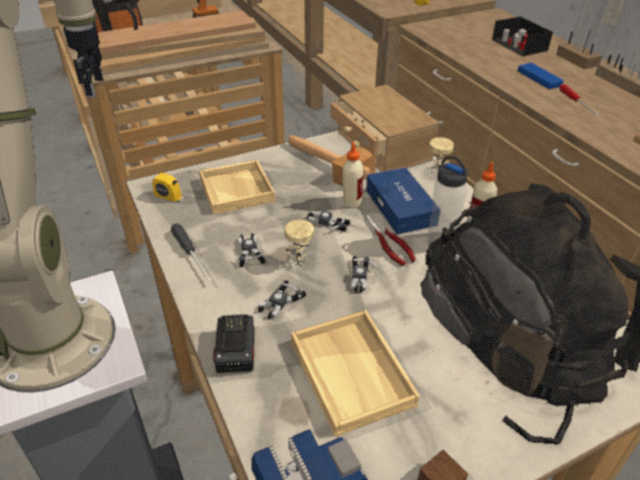

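Rectified at 0.5 mm/px, the housings are at A (162,83) and B (594,122), both with pads touching, so shut. C (197,501) and D (580,512) have gaping jaws, so open. Next I'll fit the model poses and check them with an overlay.

```bash
cat >> h.py <<'E'
def rz(a): return np.array([[np.cos(a),-np.sin(a)],[np.sin(a),np.cos(a)]])
def outline(x,y,yaw,th,z0=0):
    f=[]
    m=lambda P,t,z:np.c_[(rz(yaw)@rz(-t)@np.float64(P).T/1000).T+[x,y],np.full(len(P),z+z0)]
    f.append(m([[14,16],[-14,16],[-14,-16],[14,-16],[14,16]],0,.024))
    L=[[-62,-14],[-26,-11],[0,0],[24,13],[42,12],[42,4]]
    f.append(m(L,0,.014)); f.append(m([[a,-b] for a,b in L],th,.014)); 
    f.append(m([[-46*np.cos(t),46*np.sin(t)] for t in np.linspace(-.3,.94,9)],0,.018))
    return f
E
cat > fit.py <<'E'
from h import *
from scipy.optimize import minimize
d=cam("top0"); g=cv2.cvtColor(d["image"],cv2.COLOR_RGB2GRAY); S=4
G=cv2.resize(g,None,fx=S,fy=S,interpolation=cv2.INTER_CUBIC).astype(float)
init={"A":(.6634,.1047,138,0),"B":(.6439,-.1113,-115,0),"C":(.4544,.0872,90,.45),"D":(.4489,-.1043,-150,.45)}
def sample(P):
    u=proj(d,P); u=(u+.5)*S-.5
    return cv2.remap(G.astype(np.float32),u[:,:1].astype(np.float32),u[:,1:].astype(np.float32),cv2.INTER_LINEAR)[:,0]
gx=np.linspace(-.95,.95,9)
H=np.array([[14*a,16*b] for a in gx for b in gx if (14*a)**2+(16*b)**2>81])
Ring=np.array([[0,0]]+[[5*np.cos(t),5*np.sin(t)] for t in np.arange(0,6.3,.6)])
L=lambda a,b:np.array([np.array(a)+(np.array(b)-a)*t for t in np.linspace(0,1,8)])
out=np.array([[a*17.5,b*19.5] for a in(-1,1) for b in np.linspace(-.0,.0,1)]+[[a,b*20] for b in(-1,1) for a in np.linspace(-9,9,7)])
def cost(p):
    x,y,w,t=p[0],p[1],np.radians(p[2]),p[3]
    m=lambda P,t,z:np.c_[(rz(w)@rz(-t)@np.float64(P).T/1000).T+[x,y],np.full(len(P),z)]
    mir=np.array([1,-1])
    grip=L((-28,-11),(-60,-14)); st=L((20,12),(36,12))
    c=np.mean(np.abs(sample(m(H,0,.024))-78)) - .5*np.mean(sample(m(Ring,0,.025)))-.3*np.mean(sample(m(out,0,.01)))
    for P,tt in((grip,0),(grip*mir,t)): c+=.7*np.mean(sample(m(P,tt,.014)))
    for P,tt in((st,0),(st*mir,t)): c-=.3*np.mean(sample(m(P,tt,.014)))
    c+=.4*sample(m([[42,5]],0,.014))[0]+.4*sample(m([[42,-5]],t,.014))[0]
    return c
res={}
for k,p in init.items():
    best=None
    for dw in(-20,-10,0,10,20):
        for t0 in((p[3]-.1,p[3]+.1) if p[3] else (0,)):
            q=[p[0],p[1],p[2]+dw,t0]; s=np.array([[0]*4,[.006,0,0,0],[0,.006,0,0],[0,0,9,0],[0,0,0,.12]])+q
            o=minimize(cost,q,method="Nelder-Mead",options=dict(initial_simplex=s,maxiter=400))
            if best is None or o.fun<best.fun: best=o
    res[k]=best.x; print(k,best.x.round(4),round(best.fun,1))
T=[]
for k,(x,y,w,t) in res.items():
    c=(x,y); mm=.4; I=rect(d,.018,x-.055+(-.0 if k!="D" else 0),x+.055,y-.075,y+.075,mm)
    s=1000/mm; I=cv2.resize(I,None,fx=1,fy=1)
    for P in outline(x,y,np.radians(w),t):
        b=back(d,proj(d,P),.018); uv=np.c_[(y+.075-b[:,1])*s,(x+.055-b[:,0])*s]
        cv2.polylines(I,[np.int32(uv.round())],False,(0,0,255),1)
    T.append(I)
cv2.imwrite("pics/fit.png",np.vstack([np.hstack(T[:2]),np.hstack(T[2:])]))
print("bottle",back(d,[[263,172]],.184),"jar",back(d,[[329,265]],.101))
E
python3 fit.py
```

```text
A [6.62600e-01 1.04300e-01 1.29726e+02 9.40000e-03] -106.2
B [ 6.419000e-01 -1.104000e-01 -1.190229e+02  1.200000e-02] -113.2
C [4.55100e-01 8.76000e-02 8.91617e+01 3.95000e-01] -133.2
D [ 4.47000e-01 -1.03400e-01 -1.41694e+02  4.64100e-01] -125.5Traceback (most recent call last):
  File "fit.py", line 41, in <module>
    cv2.imwrite("pics/fit.png",np.vstack([np.hstack(T[:2]),np.hstack(T[2:])]))
                               ~~~~~~~~~^^^^^^^^^^^^^^^^^^^^^^^^^^^^^^^^^^^^^
    return _nx.concatenate(arrs, 0, dtype=dtype, casting=casting)
           ~~~~~~~~~~~~~~~^^^^^^^^^^^^^^^^^^^^^^^^^^^^^^^^^^^^^^^
ValueError: all the input array dimensions except for the concatenation axis must match exactly, but along dimension 1, the array at index 0 has size 749 and the array at index 1 has size 750
```

```bash
sed -i 's/T.append(I)/T.append(cv2.resize(I,(375,275)))/' fit.py; python3 fit.py | tail -1
```

```text
bottle [[0.75680383 0.14487405 0.184     ]] jar [[ 0.54660799 -0.00112774  0.101     ]]
```

View pics/fit.png

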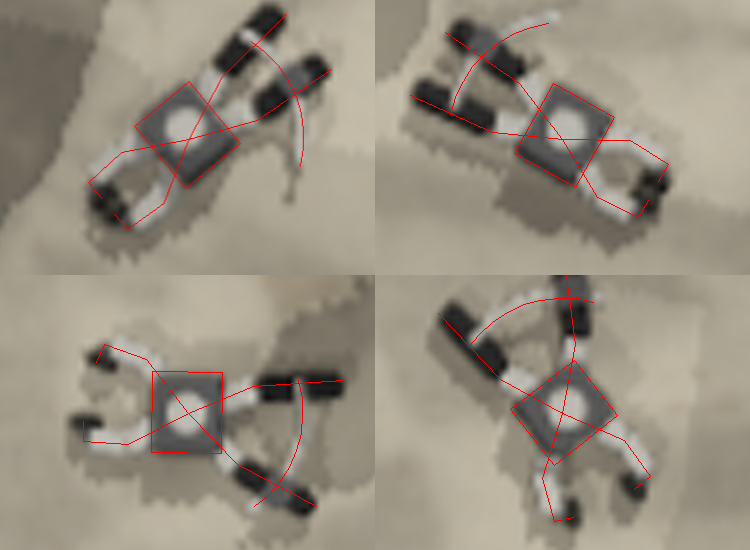

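The overlay matches all four clamps: A and B are shut (about 0.01 rad), C is at 0.40 and D at 0.46. I'll write a helper that works out how far to go, then take A first.

```bash
cat > go.py <<'E'
import sys,numpy as np
from scipy.spatial.transform import Rotation as R
from cell import r, vision, hand_in
x,y,z,phi=map(float,sys.argv[1:5]); s=r.state(); q=R.from_quat(s["eef_rot"]); p=np.radians(phi)
c=q.as_matrix()[:,1]; cur=np.arctan2(c[1],c[0]); p+=np.pi*np.round((cur-p)/np.pi)
Y=np.array([np.cos(p),np.sin(p),0]);Z=np.array([0,0,-1.]);T=np.c_[np.cross(Y,Z),Y,Z]
v=(q.inv()*R.from_matrix(T)).as_rotvec(); dp=np.array([x,y,z])-s["position"]
print("turn",v.round(4),"shift after turn",(T.T@dp).round(4),"now",(q.as_matrix().T@dp).round(4),"phi",np.degrees(cur).round(1),"q",s["joint_positions"].round(2),"tips",r.tips_ahead,"t",round(s["clock"],2))
E
python3 shift.py '[{"wz": 0.121},{"wz": 0.121},{"wz": 0.121},{"wz": 0.121}]' 0.6; python3 go.py .6626 .1043 .15 39.7
python3 shift.py '[{"sx": -0.048},{"sx": -0.048},{"sx": -0.048},{"sx": -0.048},{"sx": -0.048},{"sx": -0.048},{"sx": -0.048},{"sx": -0.048}]' 0.65 >/dev/null; python3 shift.py '[{"sx": -0.048},{"sx": -0.048,"sy": 0.006},{"sx": -0.048,"sy": 0.006},{"sx": -0.048,"sy": 0.006},{"sx": -0.048,"sy": 0.006,"sz": 0.01},{}]'; python3 go.py .6626 .1043 .026 39.7
```

```text
clock: 1.9
position: [0.659, 0.1045, 0.2398]
eef_rot: [0.429, 0.903, -0.003, -0.0]
contact_force: [-0.7, -0.8, -0.5]
grip_width: 0.645
gripper_force: 0.0
turn [-0.0064  0.0028 -0.0088] shift after turn [-0.0024  0.0026  0.2138] now [-0.0018  0.004   0.2138] phi 39.2 q [-0.47  0.51  0.41  1.27 -0.19  1.41  0.6 ] tips 0.022 t 1.9
```

```bash
python3 shift.py '[{"sx": -0.002,"sy": 0.003,"sz": 0.04,"wx": -0.006,"wy": 0.003,"wz": -0.009},{"sz": 0.04},{"sz": 0.04},{"sz": 0.04},{}]'; python3 go.py .6626 .1043 .026 39.7; python3 - <<'E'
from cell import r, vision, hand_in
import cv2
cv2.imwrite("pics/w1.png",vision.capture("wrist")["image"][:,:,::-1])
E
```

```text
clock: 2.4
position: [0.656, 0.1139, 0.0762]
eef_rot: [0.42, 0.907, -0.0, -0.005]
contact_force: [-0.6, 1.1, -1.2]
grip_width: 0.648
gripper_force: 0.0
turn [-0.0049 -0.0088  0.0103] shift after turn [-0.0116 -0.0011  0.0502] now [-0.012  -0.001   0.0501] phi 40.3 q [-0.46  0.63  0.36  1.46 -0.24  1.11  0.65] tips 0.022 t 2.4
```

View pics/w1.png

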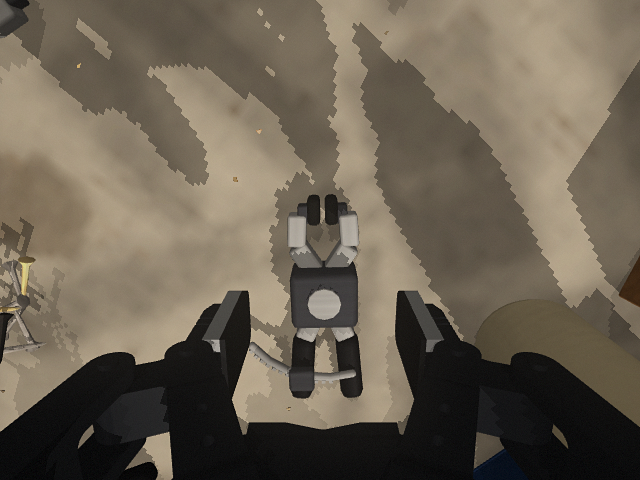

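The wrist view shows shut clamp A centred between the fingers, housing at (323,297), with the bottle clear at the right. The position drifted by 1 cm during the fast descent, so I'll correct it and go down slower.

```bash
python3 shift.py '[{"sx": -0.006,"sy": -0.001,"wx": -0.005,"wy": -0.009,"wz": 0.01},{"sx": -0.006,"sz": 0.01},{"sz": 0.012},{"sz": 0.012},{}]'; python3 go.py .6626 .1043 .026 39.7
```

```text
clock: 2.95
position: [0.6665, 0.1045, 0.0467]
eef_rot: [0.425, 0.905, 0.003, 0.003]
contact_force: [-0.7, 0.3, -1.2]
grip_width: 0.648
gripper_force: 0.0
turn [0.0077 0.0038 0.0002] shift after turn [ 0.0023 -0.0031  0.0207] now [ 0.0024 -0.0033  0.0207] phi 39.7 q [-0.44  0.66  0.36  1.47 -0.25  1.04  0.66] tips 0.022 t 2.95
```

```bash
python3 shift.py '[{"sx": 0.002,"sy": -0.003,"sz": 0.007,"wx": 0.008,"wy": 0.004},{"sz": 0.007},{"sz": 0.006},{}]'; python3 go.py .6626 .1043 .026 39.7
```

```text
clock: 3.35
position: [0.6639, 0.1041, 0.028]
eef_rot: [0.425, 0.905, 0.0, 0.001]
contact_force: [0.2, 0.7, -0.3]
grip_width: 0.65
gripper_force: 0.0
turn [0.0014 0.001  0.0003] shift after turn [ 0.0009 -0.0009  0.002 ] now [ 0.0009 -0.0009  0.002 ] phi 39.7 q [-0.44  0.69  0.35  1.48 -0.26  1.02  0.67] tips 0.022 t 3.35
```

```bash
python3 shift.py '[{"sz": 0.001},{},{},{},{},{}]' 0 35;  python3 shift.py '[{"sz": -0.01},{"sz": -0.02},{"sz": -0.03},{"sz": -0.03},{"sz": -0.02},{}]'; python3 - <<'E'
import numpy as np
# trays from rim corners (outer)
for n,P in dict(sq=[(.5966,.4047),(.584,.2365),(.4213,.2463),(.4335,.4185)],ob=[(.5911,-.2241),(.5793,-.4518),(.4142,-.4395),(.4305,-.2121)]).items():
    P=np.array(P);c=P.mean(0);y=P[0]-P[1]+P[3]-P[2];x=P[0]-P[3]+P[1]-P[2]
    print(n,c.round(4),np.degrees(np.arctan2(*x[::-1])).round(2),(np.degrees(np.arctan2(*y[::-1]))-90).round(2),np.linalg.norm(x)/2,np.linalg.norm(y)/2)
E
```

```text
clock: 3.95
position: [0.6648, 0.1042, 0.0285]
eef_rot: [0.425, 0.905, 0.001, 0.002]
contact_force: [-0.2, 0.7, 1.4]
grip_width: 0.365
gripper_force: 35.5
clock: 4.55
position: [0.6661, 0.1041, 0.1426]
eef_rot: [0.425, 0.905, 0.003, 0.004]
contact_force: [0.9, 0.4, -1.7]
grip_width: 0.37
gripper_force: 35.2
sq [0.5088 0.3265] -4.14 -4.17 0.1633268195980072 0.170651106061461
ob [ 0.5038 -0.3319] -4.27 -3.53 0.1633026178602168 0.2279833436898406
```

```bash
python3 go.py .5412 .3312 .13 39.7;python3 shift.py '[{"sx": 0.03},{"sx": 0.04,"sy": 0.01},{"sx": 0.04,"sy": 0.01},{"sx": 0.04,"sy": 0.01,"wz": 0.1},{"sx": 0.04,"sy": 0.01,"wz": 0.14},{"sx": 0.02,"sy": 0.01,"wz": 0.14},{"wz": 0.14},{"wz": 0.14}]' >/dev/null; python3 go.py .5412 .3312 .08 -4.2
```

```text
turn [ 0.0086  0.0049 -0.0001] shift after turn [0.2545 0.049  0.0126] now [0.2546 0.0488 0.0118] phi 39.7 q [-0.46  0.57  0.39  1.39 -0.22  1.21  0.64] tips 0.022 t 4.55
turn [0.0016 0.0006 0.103 ] shift after turn [ 0.0276 -0.0373  0.0566] now [ 0.0313 -0.0343  0.0565] phi 1.7 q [-0.86  0.54  0.47  1.47 -0.26  1.19 -0.32] tips 0.022 t 5.35
```

```bash
python3 shift.py '[{"wx": 0.002,"wy": 0.001,"wz": 0.103},{"sx": 0.014,"sy": -0.018,"sz": 0.015},{"sx": 0.014,"sy": -0.018,"sz": 0.015},{"sz": 0.02},{}]'; python3 go.py .5412 .3312 .037 -4.2
```

```text
clock: 5.85
position: [0.5407, 0.3299, 0.0841]
eef_rot: [0.731, 0.683, -0.002, -0.001]
contact_force: [-0.7, -0.9, -3.0]
grip_width: 0.365
gripper_force: 35.1
turn [-0.0041  0.0025  0.0051] shift after turn [0.0013 0.0004 0.0471] now [0.0014 0.0006 0.0471] phi -3.9 q [-0.93  0.57  0.47  1.56 -0.28  1.08 -0.46] tips 0.022 t 5.85
```

Good; I'll lower gently and check with a picture before releasing.

```bash
python3 shift.py '[{"sx": 0.001,"sz": 0.012,"wx": -0.004,"wy": 0.002,"wz": 0.005},{"sz": 0.012},{"sz": 0.012},{"sz": 0.006},{}]'; python3 go.py .5412 .3312 .037 -4.2; python3 - <<'E'
from cell import r, vision, hand_in
import cv2,numpy as np
a=vision.capture("wrist")["image"][:,:,::-1]; b=vision.capture("top")["image"][200:360,100:340,::-1]
cv2.imwrite("pics/p1.png",np.hstack([cv2.resize(a,(400,300)),cv2.resize(b,(400,300))]))
E
```

```text
clock: 6.35
position: [0.5435, 0.3308, 0.0447]
eef_rot: [0.733, 0.68, 0.002, 0.001]
contact_force: [-0.6, 0.8, -1.6]
grip_width: 0.366
gripper_force: 35.2
turn [ 0.0038 -0.0021 -0.002 ] shift after turn [ 0.0003 -0.0023  0.0077] now [ 0.0002 -0.0023  0.0076] phi -4.3 q [-0.92  0.61  0.45  1.59 -0.3   1.   -0.45] tips 0.022 t 6.35
```

View pics/p1.png

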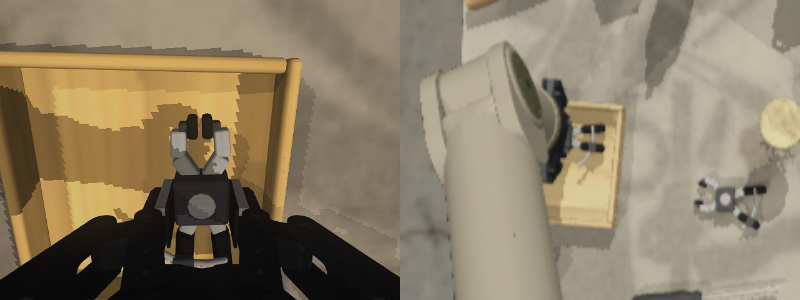

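The clamp hangs level and shut inside the tray, housing at (202,205) in the left half, between the fingers and clear of the walls. I'll lower it the last 7 mm and release.

```bash
python3 shift.py '[{"sy": -0.001,"sz": 0.004,"wx": 0.004,"wy": -0.002},{"sy": -0.001,"sz": 0.003},{"sz": 0.001},{},{}]'; python3 go.py .5412 .3312 .037 -4.2
```

```text
clock: 6.95
position: [0.5421, 0.3316, 0.0381]
eef_rot: [0.733, 0.68, 0.001, 0.0]
contact_force: [-0.0, -0.0, -1.1]
grip_width: 0.371
gripper_force: 35.2
turn [ 0.0015 -0.0016 -0.0017] shift after turn [-0.0004 -0.0009  0.0011] now [-0.0004 -0.0009  0.0011] phi -4.3 q [-0.92  0.62  0.45  1.6  -0.31  0.99 -0.45] tips 0.022 t 6.95
```

```bash
python3 shift.py '[{"sz": 0.001},{"sz": 0.001},{},{}]' ; python3 shift.py '[{},{},{},{"sz": -0.01},{"sz": -0.02},{"sz": -0.04},{"sz": -0.05},{"sz": -0.04}]' 0.52; python3 shift.py '[{"sz": -0.01,"wz": 0.12},{"wz": 0.12},{"wz": 0.12},{"wz": 0.07},{}]' ; python3 go.py .6419 -.1104 .2 -29; python3 - <<'E'
from cell import r, vision, hand_in
import cv2
cv2.imwrite("pics/t2.png",vision.capture("wrist")["image"][:,:,::-1])
E
```

```text
clock: 7.35
position: [0.5422, 0.3317, 0.0365]
eef_rot: [0.733, 0.68, 0.001, -0.0]
contact_force: [-1.9, -0.9, 4.1]
grip_width: 0.363
gripper_force: 35.8
clock: 8.15
position: [0.5422, 0.3312, 0.1996]
eef_rot: [0.733, 0.68, 0.002, 0.0]
contact_force: [0.6, 0.8, 0.6]
grip_width: 0.521
gripper_force: 0.0
clock: 8.65
position: [0.5418, 0.3313, 0.2067]
eef_rot: [0.862, 0.508, 0.001, -0.0]
contact_force: [1.0, -0.2, -0.4]
grip_width: 0.522
gripper_force: 0.0
turn [ 0.001  -0.0024  0.0001] shift after turn [-0.3378  0.3017  0.0067] now [-0.3378  0.3016  0.0062] phi -29.0 q [-1.02  0.47  0.59  1.43 -0.27  1.31 -0.91] tips 0.022 t 8.65
```

```bash
python3 shift.py '[{"sx": -0.0338,"sy": 0.0302},{"sx": -0.0338,"sy": 0.0302},{"sx": -0.0338,"sy": 0.0302},{"sx": -0.0338,"sy": 0.0302},{"sx": -0.0338,"sy": 0.0302},{"sx": -0.0338,"sy": 0.0302},{"sx": -0.0338,"sy": 0.0302},{"sx": -0.0338,"sy": 0.0302}]' 0.65 >/dev/null; python3 shift.py '[{"sx": -0.0338,"sy": 0.0302},{"sx": -0.0338,"sy": 0.0302},{}]' >/dev/null; python3 go.py .6419 -.1104 .06 -29
```

```text
turn [ 0.0032  0.0023 -0.0076] shift after turn [ 0.009  -0.0045  0.1461] now [ 0.0093 -0.005   0.1461] phi -29.4 q [-0.33  0.54  0.71  1.38 -0.35  1.34 -0.14] tips 0.022 t 9.8
```

```bash
python3 shift.py '[{"sx": 0.009,"sy": -0.005,"sz": 0.01,"wx": 0.003,"wy": 0.002,"wz": -0.008},{"sz": 0.025},{"sz": 0.025},{"sz": 0.025},{"sz": 0.025},{"sz": 0.025},{"sz": 0.01},{}]' ; python3 go.py .6419 -.1104 .028 -29
```

```text
clock: 10.6
position: [0.6415, -0.0971, 0.0586]
eef_rot: [0.858, 0.513, -0.0, -0.003]
contact_force: [0.9, -0.2, 0.3]
grip_width: 0.652
gripper_force: 0.0
turn [-0.006  -0.0035  0.0125] shift after turn [-0.0114  0.0067  0.0306] now [-0.0116  0.0068  0.0305] phi -28.3 q [-0.33  0.67  0.63  1.54 -0.43  1.08 -0.09] tips 0.022 t 10.6
```

```bash
python3 shift.py '[{"sx": -0.006,"sy": 0.0035,"wx": -0.006,"wy": -0.003,"wz": 0.012},{"sx": -0.006,"sy": 0.0035},{"sz": 0.01},{"sz": 0.01},{}]'>/dev/null ; python3 go.py .6419 -.1104 .028 -29
```

```text
turn [ 0.0007 -0.0003 -0.0028] shift after turn [ 0.0024 -0.0012  0.0105] now [ 0.0024 -0.0012  0.0105] phi -29.2 q [-0.3   0.69  0.62  1.55 -0.45  1.04 -0.07] tips 0.022 t 11.1
```

```bash
python3 shift.py '[{"sx": 0.0024,"sy": -0.0012,"sz": 0.005,"wz": -0.003},{"sz": 0.005},{},{}]'>/dev/null ; python3 go.py .6419 -.1104 .028 -29; python3 shift.py '[{},{},{},{},{}]' 0 35;  python3 shift.py '[{"sz": -0.01},{"sz": -0.02},{"sz": -0.03},{"sz": -0.03},{"sz": -0.03},{"sz": -0.03},{"sz": -0.03},{}]'; python3 go.py .4764 .3218 .2 -29
```

```text
turn [ 0.0035 -0.0009  0.0003] shift after turn [-0.0002 -0.0012  0.0024] now [-0.0002 -0.0013  0.0024] phi -29.0 q [-0.3   0.7   0.62  1.55 -0.45  1.03 -0.07] tips 0.022 t 11.5
clock: 12.0
position: [0.6435, -0.1111, 0.0311]
eef_rot: [0.862, 0.508, 0.002, 0.002]
contact_force: [0.2, -0.0, 4.2]
grip_width: 0.363
gripper_force: 34.8
clock: 12.8
position: [0.644, -0.1115, 0.2157]
eef_rot: [0.862, 0.508, 0.004, 0.003]
contact_force: [0.5, -0.2, -0.6]
grip_width: 0.37
gripper_force: 34.4
turn [ 0.01   -0.0036 -0.    ] shift after turn [ 0.2977 -0.3567  0.0157] now [ 0.2977 -0.3568  0.0132] phi -29.0 q [-0.35  0.53  0.71  1.38 -0.34  1.35 -0.14] tips 0.022 t 12.8
```

```bash
python3 shift.py '[{"sx": 0.0297,"sy": -0.0356,"wx": 0.01,"wy": -0.004},{"sx": 0.0297,"sy": -0.0356},{"sx": 0.0297,"sy": -0.0356},{"sx": 0.0297,"sy": -0.0356},{"sx": 0.0297,"sy": -0.0356},{"sx": 0.0297,"sy": -0.0356},{"sx": 0.0297,"sy": -0.0356},{"sx": 0.0297,"sy": -0.0356}]' >/dev/null; python3 shift.py '[{"sx": 0.0297,"sy": -0.0356},{"sx": 0.0297,"sy": -0.0356},{"wz": -0.11},{"wz": -0.11},{"wz": -0.11},{"wz": -0.105},{}]' ; python3 go.py .4764 .3218 .09 -4.2
```

```text
clock: 14.3
position: [0.4745, 0.3212, 0.2109]
eef_rot: [0.731, 0.682, -0.003, -0.003]
contact_force: [0.8, -0.8, -0.8]
grip_width: 0.367
gripper_force: 34.6
turn [-0.0083  0.0011  0.004 ] shift after turn [0.0007 0.0019 0.1209] now [0.0009 0.0029 0.1209] phi -4.0 q [-1.05  0.32  0.51  1.6  -0.17  1.27 -0.58] tips 0.022 t 14.3
```

```bash
python3 shift.py '[{"sx": 0.001,"sy": 0.002,"sz": 0.01,"wx": -0.008,"wy": 0.001,"wz": 0.004},{"sz": 0.022},{"sz": 0.022},{"sz": 0.022},{"sz": 0.022},{"sz": 0.02},{}]' >/dev/null; python3 go.py .4764 .3218 .05 -4.2
```

```text
turn [-0.0033  0.0037 -0.0042] shift after turn [0.0008 0.0014 0.0399] now [0.0009 0.0015 0.0399] phi -4.4 q [-1.03  0.44  0.48  1.73 -0.23  1.03 -0.54] tips 0.022 t 15.0
```

```bash
python3 shift.py '[{"sx": 0.001,"sy": 0.001,"sz": 0.01,"wx": -0.003,"wy": 0.004,"wz": -0.004},{"sz": 0.015},{"sz": 0.015},{}]' >/dev/null; python3 go.py .4764 .3218 .039 -4.2;python3 - <<'E'
from cell import r, vision, hand_in
import cv2,numpy as np
a=vision.capture("wrist")["image"][:,:,::-1]; b=cv2.imread("pics/t2.png")
cv2.imwrite("pics/p2.png",np.hstack([cv2.resize(a,(400,300)),cv2.resize(b,(400,300))]))
E
```

```text
turn [ 0.001  -0.0022  0.0021] shift after turn [-0.001  -0.0004  0.0121] now [-0.001  -0.0004  0.0121] phi -4.1 q [-1.01  0.49  0.46  1.76 -0.26  0.95 -0.51] tips 0.022 t 15.4
```

View pics/p2.png

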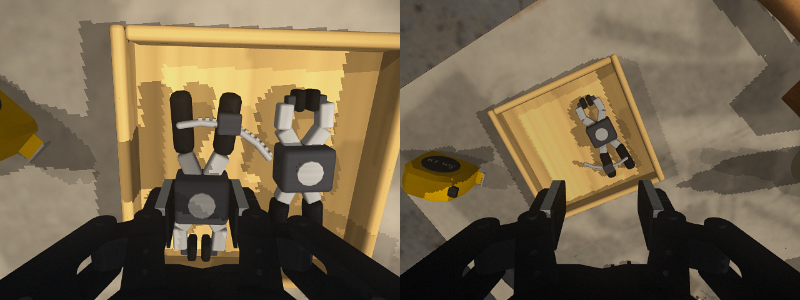

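The wrist view shows B over the tray, housing at (203,195), with A lying flat at (303,168). B's arc tip (268,158) is only about 6 mm from A's housing, so I'll move B 3 mm towards the free wall and then lower it.

```bash
python3 shift.py '[{"sx": -0.001,"sy": -0.003,"sz": 0.002,"wx": 0.001,"wy": -0.002,"wz": 0.002},{"sz": 0.005},{"sz": 0.004},{"sz": 0.002},{},{}]'; python3 go.py .4734 .3218 .039 -4.2
```

```text
clock: 16.05
position: [0.4754, 0.3229, 0.0407]
eef_rot: [0.732, 0.681, 0.002, 0.0]
contact_force: [0.4, -0.1, -1.1]
grip_width: 0.366
gripper_force: 34.6
turn [ 0.003  -0.003   0.0002] shift after turn [-0.0012 -0.0019  0.0017] now [-0.0012 -0.0019  0.0017] phi -4.2 q [-1.01  0.5   0.45  1.77 -0.27  0.93 -0.51] tips 0.022 t 16.05
```

```bash
python3 shift.py '[{"sx": -0.001,"sy": -0.001,"sz": 0.001,"wx": 0.003,"wy": -0.003},{"sz": 0.001},{"sz": 0.001},{}]'; python3 shift.py '[{},{},{},{"sz": -0.01},{"sz": -0.02},{"sz": -0.04},{"sz": -0.04},{}]' 0.48; python3 go.py .4551 .0876 .13 -0.8;  python3 - <<'E'
from cell import r, vision, hand_in
import cv2
cv2.imwrite("pics/t3.png",vision.capture("wrist")["image"][:,:,::-1])
E
```

```text
clock: 16.45
position: [0.4743, 0.3219, 0.039]
eef_rot: [0.733, 0.681, 0.0, -0.0]
contact_force: [-6.2, -4.4, 14.0]
grip_width: 0.365
gripper_force: 36.1
clock: 17.25
position: [0.4774, 0.3234, 0.1542]
eef_rot: [0.733, 0.681, 0.005, 0.0]
contact_force: [-0.1, 0.5, -0.4]
grip_width: 0.479
gripper_force: 0.0
turn [ 0.0075 -0.0069 -0.0597] shift after turn [-0.2361 -0.019   0.0242] now [-0.237  -0.005   0.0225] phi -4.2 q [-1.05  0.37  0.5   1.67 -0.19  1.14 -0.57] tips 0.022 t 17.25
```

```bash
python3 shift.py '[{"wx": 0.007,"wy": -0.007,"wz": -0.06},{"sx": -0.04,"sy": -0.003},{"sx": -0.04,"sy": -0.003},{"sx": -0.04,"sy": -0.003},{"sx": -0.04,"sy": -0.004,"sz": 0.01},{"sx": -0.04,"sy": -0.004,"sz": 0.01},{"sx": -0.036,"sy": -0.003,"sz": 0.01},{}]' 0.65; python3 go.py .4551 .0876 .06 -0.8
```

```text
clock: 18.1
position: [0.4492, 0.0804, 0.1179]
eef_rot: [0.714, 0.7, -0.007, -0.001]
contact_force: [-0.8, 0.1, -0.5]
grip_width: 0.652
gripper_force: 0.0
turn [-0.0105  0.0088 -0.0066] shift after turn [0.0073 0.0058 0.0579] now [0.0079 0.0064 0.0577] phi -1.2 q [-0.82  0.17  0.62  2.   -0.11  1.02 -0.16] tips 0.022 t 18.1
```

```bash
python3 shift.py '[{"sx": 0.008,"sy": 0.006,"sz": 0.01,"wx": -0.01,"wy": 0.009,"wz": -0.007},{"sz": 0.015},{"sz": 0.015},{"sz": 0.015},{}]' ; python3 go.py .4551 .0876 .029 -0.8; python3 - <<'E'
from cell import r, vision, hand_in
import cv2,numpy as np
a=vision.capture("wrist")["image"][:,:,::-1]; b=cv2.imread("pics/t3.png")
cv2.imwrite("pics/p3.png",np.hstack([cv2.resize(a,(400,300)),cv2.resize(b,(400,300))]))
E
```

```text
clock: 18.6
position: [0.4555, 0.094, 0.0624]
eef_rot: [0.709, 0.705, -0.0, -0.001]
contact_force: [0.7, -0.1, -0.2]
grip_width: 0.647
gripper_force: 0.0
turn [-0.0011 -0.0004  0.0086] shift after turn [-0.0064 -0.0003  0.0334] now [-0.0064 -0.0003  0.0333] phi -0.3 q [-0.79  0.27  0.59  2.04 -0.2   0.88 -0.1 ] tips 0.022 t 18.6
```

View pics/p3.png

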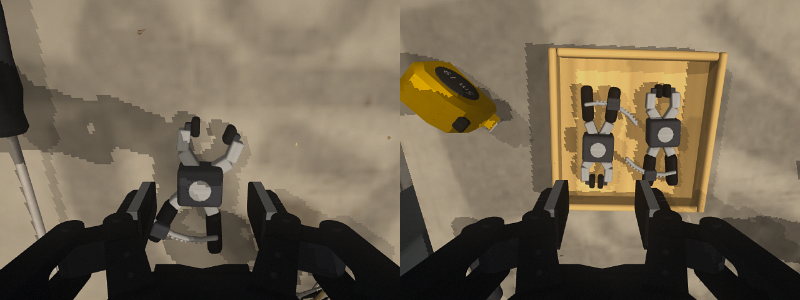

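The right half shows both shut clamps lying flat and apart in the square tray. The left half shows open clamp C, housing at (200,188), centred between the fingers.

```bash
python3 shift.py '[{"sx": -0.006,"sz": 0.006,"wx": -0.001,"wz": 0.008},{"sz": 0.006},{"sz": 0.005},{}]' >/dev/null; python3 go.py .4551 .0876 .029 -0.8
```

```text
turn [ 0.0028 -0.0019 -0.0001] shift after turn [-0.0004 -0.0017  0.0177] now [-0.0004 -0.0017  0.0177] phi -0.8 q [-0.77  0.3   0.59  2.06 -0.22  0.84 -0.07] tips 0.022 t 19.05
```

```bash
python3 shift.py '[{"sx": -0.001,"sy": -0.002,"sz": 0.006,"wx": 0.003,"wy": -0.002},{"sz": 0.006},{"sz": 0.005},{}]' >/dev/null; python3 go.py .4551 .0876 .029 -0.8;python3 shift.py '[{},{},{},{},{}]' 0 35;  python3 shift.py '[{"sz": -0.01},{"sz": -0.02},{"sz": -0.03},{"sz": -0.03},{"sz": -0.03},{"sz": -0.03},{"sz": -0.02},{}]'; python3 go.py .4551 -.25 .2 -0.8
```

```text
turn [-0.0005  0.0004 -0.    ] shift after turn [0.0007 0.0005 0.0004] now [0.0007 0.0005 0.0004] phi -0.8 q [-0.76  0.33  0.58  2.07 -0.24  0.81 -0.05] tips 0.022 t 19.45
clock: 19.95
position: [0.4553, 0.0871, 0.0306]
eef_rot: [0.712, 0.702, 0.0, 0.0]
contact_force: [-2.0, -0.9, 5.8]
grip_width: 0.37
gripper_force: 35.0
clock: 20.75
position: [0.4567, 0.0872, 0.2035]
eef_rot: [0.712, 0.702, 0.003, 0.001]
contact_force: [0.0, 0.4, -1.9]
grip_width: 0.375
gripper_force: 35.1
turn [ 0.0059 -0.0029 -0.0005] shift after turn [-0.3372  0.0031  0.0035] now [-0.3372  0.0033  0.0025] phi -0.8 q [-0.86  0.06  0.63  1.89 -0.04  1.2  -0.23] tips 0.022 t 20.75
```

```bash
python3 shift.py '[{"sx": -0.04,"sy": 0.004,"wx": 0.006,"wy": -0.003},{"sx": -0.04,"sy": 0.004},{"sx": -0.04,"sy": 0.004},{"sx": -0.04,"sy": 0.004},{"sx": -0.04,"sy": 0.004},{"sx": -0.04,"sy": 0.004},{"sx": -0.04,"sy": 0.004},{"sx": -0.04,"sy": 0.004}]' >/dev/null; python3 shift.py '[{"sx": -0.04,"sy": 0.004},{"sx": -0.04,"sy": 0.004},{"sx": -0.04,"sy": 0.004},{"sx": -0.02,"sy": 0.004},{"wz": -0.13},{"wz": -0.13},{"wz": -0.13},{"wz": -0.13}]' >/dev/null; python3 shift.py '[{"wz": -0.13},{"wz": -0.13},{"wz": -0.13},{"wz": -0.13},{"wz": -0.13},{"wz": -0.13},{"wz": -0.13},{"wz": -0.08}]'; python3 go.py .4933 -.3813 .1 86
```

```text
clock: 23.15
position: [0.4961, -0.3733, 0.2]
eef_rot: [0.035, 0.999, -0.001, -0.003]
contact_force: [0.9, 0.6, -1.5]
grip_width: 0.37
gripper_force: 35.1
turn [-0.0024 -0.0068 -0.0002] shift after turn [ 0.0022 -0.0081  0.1   ] now [ 0.0015 -0.0079  0.1   ] phi 86.0 q [ 0.2   0.44  0.54  1.48 -0.23  1.29  2.26] tips 0.022 t 23.15
```

```bash
python3 shift.py '[{"sx": 0.002,"sy": -0.008,"sz": 0.01,"wx": -0.002,"wy": -0.007},{"sz": 0.02},{"sz": 0.025},{"sz": 0.025},{"sz": 0.025},{"sz": 0.025},{}]' >/dev/null; python3 go.py .4933 -.3813 .039 86;python3 - <<'E'
from cell import r, vision, hand_in
import cv2,numpy as np
cv2.imwrite("pics/t4.png",cv2.resize(vision.capture("wrist")["image"][:,:,::-1],(400,300)))
E
```

```text
turn [ 0.0025 -0.0056 -0.0081] shift after turn [-0.0023 -0.001   0.0271] now [-0.0025 -0.0011  0.0271] phi 85.5 q [ 0.24  0.57  0.5   1.61 -0.3   1.04  2.33] tips 0.022 t 23.85
```

View pics/t4.png

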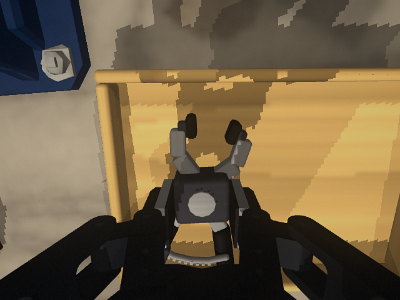

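C hangs level and open inside the oblong tray, housing at (203,198). The left finger is about 15 mm from the wall at x≈120, so I'll lower and release.

```bash
python3 shift.py '[{"sx": -0.002,"sy": -0.001,"sz": 0.008,"wx": 0.002,"wy": -0.006,"wz": -0.008},{"sz": 0.008},{"sz": 0.006},{"sz": 0.003},{}]'; python3 go.py .4933 -.3813 .0385 86
```

```text
clock: 24.4
position: [0.4961, -0.3826, 0.0458]
eef_rot: [0.033, 0.999, -0.002, 0.004]
contact_force: [0.4, 0.4, -1.7]
grip_width: 0.368
gripper_force: 35.1
turn [-0.0028  0.0074  0.003 ] shift after turn [0.0029 0.0011 0.0073] now [0.0029 0.0011 0.0073] phi 86.2 q [ 0.25  0.6   0.49  1.62 -0.32  0.99  2.35] tips 0.022 t 24.4
```

```bash
python3 shift.py '[{"sx": 0.002,"sz": 0.003,"wx": -0.003,"wy": 0.007,"wz": 0.003},{"sx": 0.001,"sz": 0.002},{"sz": 0.002},{"sz": 0.001},{},{}]'; python3 go.py .4933 -.3813 .0385 86
```

```text
clock: 25.0
position: [0.4932, -0.3827, 0.0386]
eef_rot: [0.035, 0.999, -0.0, 0.0]
contact_force: [-2.6, 1.4, 4.3]
grip_width: 0.37
gripper_force: 35.7
turn [-0.0001  0.0009 -0.0001] shift after turn [-0.      0.0014  0.0001] now [-0.      0.0014  0.0001] phi 86.0 q [ 0.26  0.61  0.48  1.63 -0.32  0.99  2.35] tips 0.022 t 25.0
```

```bash
python3 shift.py '[{},{},{},{"sz": -0.01},{"sz": -0.02},{"sz": -0.04},{"sz": -0.04},{}]' 0.5; python3 go.py .447 -.1034 .13 86; python3 - <<'E'
from cell import r, vision, hand_in
import cv2,numpy as np
cv2.imwrite("pics/t5.png",cv2.resize(vision.capture("wrist")["image"][:,:,::-1],(400,300)))
E
```

```text
clock: 25.8
position: [0.4955, -0.3853, 0.1555]
eef_rot: [0.035, 0.999, -0.003, 0.005]
contact_force: [0.8, -0.5, -0.1]
grip_width: 0.5
gripper_force: 0.0
turn [-0.0056  0.0103 -0.0005] shift after turn [0.0681 0.2778 0.0255] now [0.0685 0.2779 0.0232] phi 86.0 q [ 0.22  0.48  0.53  1.53 -0.26  1.19  2.3 ] tips 0.022 t 25.8
```

```bash
python3 shift.py '[{"sx": 0.009,"sy": 0.04,"wx": -0.005,"wy": 0.01},{"sx": 0.01,"sy": 0.04},{"sx": 0.01,"sy": 0.04},{"sx": 0.01,"sy": 0.04},{"sx": 0.01,"sy": 0.04},{"sx": 0.01,"sy": 0.04},{"sx": 0.01,"sy": 0.038},{}]' 0.65 >/dev/null;  python3 shift.py '[{"wz": -0.123},{"wz": -0.123},{"wz": -0.123},{"wz": -0.123},{"wz": -0.123},{"wz": -0.123},{}]'; python3 go.py .447 -.1034 .06 128.3
```

```text
clock: 27.35
position: [0.4433, -0.1009, 0.1495]
eef_rot: [-0.329, 0.944, 0.004, -0.004]
contact_force: [0.1, -0.8, -0.6]
grip_width: 0.649
gripper_force: 0.0
turn [ 0.0103 -0.0042  0.0012] shift after turn [-0.0013 -0.0043  0.0895] now [-0.0017 -0.0052  0.0894] phi 128.4 q [-0.2   0.11  0.39  1.97 -0.05  1.09  2.44] tips 0.022 t 27.35
```

```bash
python3 shift.py '[{"sx": -0.001,"sy": -0.004,"sz": 0.01,"wx": 0.01,"wy": -0.004,"wz": 0.001},{"sz": 0.015},{"sz": 0.02},{"sz": 0.02},{"sz": 0.02},{}]' >/dev/null; python3 go.py .447 -.1034 .029 128.3; python3 - <<'E'
from cell import r, vision, hand_in
import cv2,numpy as np
a=cv2.resize(vision.capture("wrist")["image"][:,:,::-1],(400,300))
cv2.imwrite("pics/p5.png",np.hstack([a,cv2.imread("pics/t5.png")]))
E
```

```text
turn [ 0.003  -0.0035 -0.0049] shift after turn [-0.0014 -0.0018  0.0335] now [-0.0015 -0.0019  0.0335] phi 128.0 q [-0.18  0.23  0.38  2.05 -0.11  0.88  2.49] tips 0.022 t 27.95
```

View pics/p5.png

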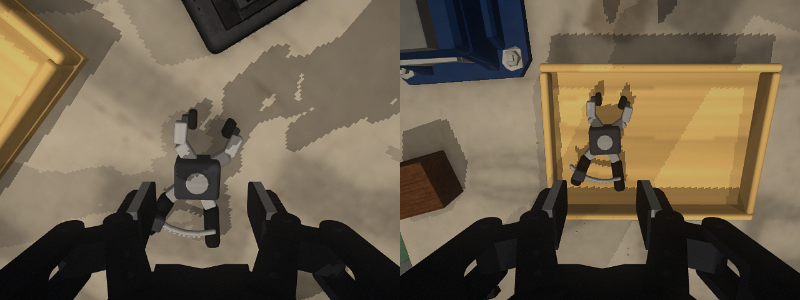

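C lies flat and open at (604,143) in the oblong tray. D, housing at (198,181), is aligned between the fingers, with its open handle just behind the left finger.

```bash
python3 shift.py '[{"sx": -0.001,"sy": -0.002,"sz": 0.006,"wx": 0.003,"wy": -0.003,"wz": -0.005},{"sz": 0.006},{"sz": 0.006},{}]' >/dev/null; python3 go.py .447 -.1034 .029 128.3
```

```text
turn [-0.0026  0.0029  0.0035] shift after turn [0.001  0.0013 0.0173] now [0.0011 0.0014 0.0173] phi 128.5 q [-0.17  0.26  0.37  2.06 -0.13  0.83  2.52] tips 0.022 t 28.4
```

```bash
python3 shift.py '[{"sx": 0.001,"sy": 0.001,"sz": 0.006,"wx": -0.003,"wy": 0.003,"wz": 0.003},{"sz": 0.006},{"sz": 0.004},{}]' >/dev/null; python3 go.py .447 -.1034 .029 128.3;python3 shift.py '[{},{},{},{},{}]' 0 35;  python3 shift.py '[{"sz": -0.01},{"sz": -0.02},{"sz": -0.03},{"sz": -0.03},{"sz": -0.03},{}]'; python3 go.py .5004 -.2795 .14 128.3
```

```text
turn [ 0.0006 -0.0005  0.0007] shift after turn [-0.      0.0003  0.0011] now [-0.      0.0003  0.0011] phi 128.3 q [-0.17  0.29  0.37  2.07 -0.15  0.8   2.53] tips 0.022 t 28.8
clock: 29.3
position: [0.4484, -0.104, 0.0316]
eef_rot: [-0.328, 0.945, -0.0, 0.001]
contact_force: [-0.7, 0.3, 6.4]
grip_width: 0.366
gripper_force: 38.0
clock: 29.9
position: [0.4498, -0.1043, 0.1552]
eef_rot: [-0.328, 0.945, -0.001, 0.004]
contact_force: [0.6, -0.9, -2.1]
grip_width: 0.369
gripper_force: 38.2
turn [-0.0048  0.006   0.0004] shift after turn [ 0.0689 -0.1689  0.0152] now [ 0.0691 -0.1688  0.0156] phi 128.3 q [-0.21  0.1   0.39  1.96 -0.05  1.08  2.44] tips 0.022 t 29.9
```

```bash
python3 shift.py '[{"sx": 0.0138,"sy": -0.0338,"wx": -0.005,"wy": 0.006},{"sx": 0.0138,"sy": -0.0338},{"sx": 0.0138,"sy": -0.0338},{"sx": 0.0138,"sy": -0.0338},{"sx": 0.0138,"sy": -0.0338},{"wz": 0.123},{"wz": 0.123},{"wz": 0.123}]' >/dev/null; python3 shift.py '[{"wz": 0.123},{"wz": 0.123},{"wz": 0.123},{}]'; python3 go.py .5004 -.2795 .07 86
```

```text
clock: 31.1
position: [0.4979, -0.2787, 0.1499]
eef_rot: [0.035, 0.999, 0.0, -0.004]
contact_force: [-0.6, 0.9, -1.3]
grip_width: 0.368
gripper_force: 38.4
turn [ 0.     -0.0088 -0.0008] shift after turn [-0.0026 -0.0006  0.0799] now [-0.0033 -0.0006  0.0798] phi 86.0 q [-0.05  0.39  0.64  1.68 -0.25  1.16  2.16] tips 0.022 t 31.1
```

```bash
python3 shift.py '[{"sx": -0.002,"sz": 0.01,"wy": -0.008},{"sz": 0.02},{"sz": 0.02},{"sz": 0.02},{"sz": 0.015},{}]' >/dev/null; python3 go.py .5004 -.2795 .0395 86
```

```text
turn [ 0.0013 -0.0035  0.0027] shift after turn [-0.0018 -0.0011  0.0233] now [-0.0019 -0.0011  0.0233] phi 86.2 q [-0.01  0.49  0.59  1.76 -0.32  0.99  2.21] tips 0.022 t 31.7
```

```bash
python3 shift.py '[{"sx": -0.002,"sy": -0.001,"sz": 0.007,"wx": 0.001,"wy": -0.003,"wz": 0.003},{"sz": 0.007},{"sz": 0.005},{},{}]' ; python3 go.py .5004 -.2795 .0395 86
```

```text
clock: 32.2
position: [0.5024, -0.2805, 0.0466]
eef_rot: [0.036, 0.999, -0.001, 0.002]
contact_force: [-0.3, -0.3, -1.8]
grip_width: 0.365
gripper_force: 38.4
turn [-0.0012  0.0039 -0.0019] shift after turn [0.002  0.0008 0.0071] now [0.0021 0.0008 0.0071] phi 85.9 q [ 0.01  0.52  0.58  1.77 -0.34  0.95  2.22] tips 0.022 t 32.2
```

```bash
python3 shift.py '[{"sx": 0.001,"sz": 0.003,"wx": -0.001,"wy": 0.004,"wz": -0.002},{"sz": 0.002},{"sz": 0.002},{"sz": 0.001},{}]' ; python3 go.py .5004 -.2795 .0395 86
```

```text
clock: 32.7
position: [0.5013, -0.2804, 0.0396]
eef_rot: [0.035, 0.999, 0.0, 0.0]
contact_force: [-5.2, 3.4, 12.2]
grip_width: 0.37
gripper_force: 40.4
turn [ 0.0005  0.0002 -0.0001] shift after turn [0.001  0.0008 0.0001] now [0.001  0.0008 0.0001] phi 86.0 q [ 0.01  0.53  0.58  1.77 -0.35  0.94  2.23] tips 0.022 t 32.7
```

Contact with the floor at 12 N; I'll release, lift and move aside for a final look.

```bash
python3 shift.py '[{},{},{},{"sz": -0.01},{"sz": -0.02},{"sz": -0.04},{"sz": -0.04},{"sz": -0.04}]' 0.5; python3 shift.py '[{"sz": -0.03},{"sy": 0.04},{"sy": 0.04},{"sy": 0.04},{"sy": 0.04},{"sy": 0.04},{"sy": 0.04},{}]' >/dev/null; python3 - <<'E'
from cell import r, vision, hand_in
import cv2,numpy as np
t=vision.capture("top")["image"][:,:,::-1]; s=vision.capture("side")["image"][:,:,::-1]
a=cv2.resize(t[235:335,150:250],(400,300)); b=cv2.resize(t[235:335,400:520],(400,300))
a=cv2.resize(t[240:330,155:245],(300,300)); b=cv2.resize(t[240:330,405:515],(366,300))
c=cv2.resize(s[300:440,280:430],(321,300)); e=cv2.resize(s[130:270,180:420],(479,280))
cv2.imwrite("pics/end.png",np.vstack([np.pad(np.hstack([a,b]),((0,0),(0,134),(0,0))),np.hstack([cv2.resize(c,(321,280)),e])]))
E
```

```text
clock: 33.5
position: [0.501, -0.2805, 0.1907]
eef_rot: [0.035, 0.999, -0.0, -0.0]
contact_force: [1.9, 0.2, 0.1]
grip_width: 0.501
gripper_force: 0.0
```

View pics/end.png

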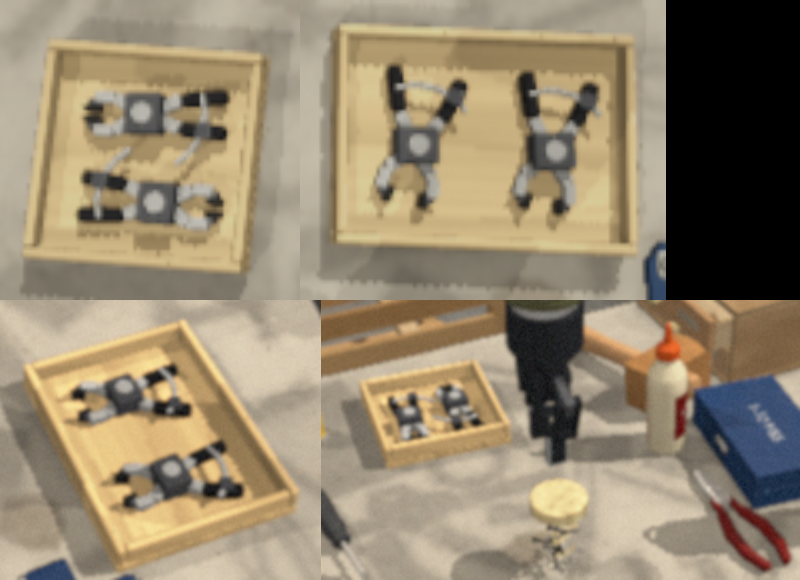

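The final picture shows the shut clamps at (140,112) and (155,203) in the square tray and the open ones at (416,146) and (552,150) in the oblong tray. All four lie flat and apart, and the bystanders look undisturbed.

```bash
python3 -c "
from cell import r, vision, hand_in
print(hand_in())"
```

```text
the job is handed in; nothing more can be done
None
```

I handed the job in at about 35 s: the two shut clamps lie in the square tray and the two open ones in the oblong tray, all flat and apart in the last picture, with jar, bottle and pliers looking undisturbed; no verdict was returned.

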